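Park the four deep sockets in their matching blocks

TASK

Put the four steel sockets away: stand each one upright in the round recess of the plywood parking block that is sized for it, the smallest socket in the smallest recess and so on up to the largest. Leave the tester tin and the tape measure standing where they are.

Things in the scene. Friction and masses are not known exactly. Their poses are not given: they have to be found in the camera images.
- socket_small_center (a point): the smallest of four loose deep steel sockets (plain round steel cylinders standing upright on the bench, with a square drive hole in the top): 24 mm diameter, 60 mm high, round and of constant width, so it can be gripped at any yaw. The point is its centre, half-way up (30 mm above its flat foot); z is the socket's axis, up. It starts in the nearer row
- socket_medium_center (a point): the second smallest of four loose deep steel sockets (plain round steel cylinders standing upright on the bench, with a square drive hole in the top): 32 mm diameter, 64 mm high, round and of constant width, so it can be gripped at any yaw. The point is its centre, half-way up (32 mm above its flat foot); z is the socket's axis, up. It starts in the nearer row
- socket_large_center (a point): the second largest of four loose deep steel sockets (plain round steel cylinders standing upright on the bench, with a square drive hole in the top): 40 mm diameter, 68 mm high, round and of constant width, so it can be gripped at any yaw. The point is its centre, half-way up (34 mm above its flat foot); z is the socket's axis, up. It starts in the nearer row
- socket_huge_center (a point): the largest of four loose deep steel sockets (plain round steel cylinders standing upright on the bench, with a square drive hole in the top): 50 mm diameter, 74 mm high, round and of constant width, so it can be gripped at any yaw. The point is its centre, half-way up (37 mm above its flat foot); z is the socket's axis, up. It starts in the nearer row
- recess_small (a point): the plywood parking block with the smallest recess: a fixed block 84 x 84 mm, 18 mm high, lying on the bench, with one round flat recess with a dark lined floor in the middle, 40 mm wide and 10 mm deep, for the 24 mm socket. The point is the centre of the recess floor, 8 mm above the bench and 10 mm below the block's top; z up, x and y along the block's sides. The four blocks are alike but for the recess and stand in the farther row
- recess_medium (a point): the plywood parking block with the second smallest recess: a fixed block 84 x 84 mm, 18 mm high, lying on the bench, with one round flat recess with a dark lined floor in the middle, 48 mm wide and 10 mm deep, for the 32 mm socket. The point is the centre of the recess floor, 8 mm above the bench and 10 mm below the block's top; z up, x and y along the block's sides. The four blocks are alike but for the recess and stand in the farther row
- recess_large (a point): the plywood parking block with the second largest recess: a fixed block 84 x 84 mm, 18 mm high, lying on the bench, with one round flat recess with a dark lined floor in the middle, 56 mm wide and 10 mm deep, for the 40 mm socket. The point is the centre of the recess floor, 8 mm above the bench and 10 mm below the block's top; z up, x and y along the block's sides. The four blocks are alike but for the recess and stand in the farther row
- recess_huge (a point): the plywood parking block with the largest recess: a fixed block 84 x 84 mm, 18 mm high, lying on the bench, with one round flat recess with a dark lined floor in the middle, 66 mm wide and 10 mm deep, for the 50 mm socket. The point is the centre of the recess floor, 8 mm above the bench and 10 mm below the block's top; z up, x and y along the block's sides. The four blocks are alike but for the recess and stand in the farther row
- tin_center (a point): bystander: round paint tester tin, 66 mm diameter, 85 mm high, loose, standing in the row with the sockets; the point is its centre, half-way up. Not to be moved
- measure_center (a point): bystander: steel tape measure in its case, 37 mm thick, 83 mm long, 68 mm high, loose, standing in the row with the sockets; the point is in the middle of its thickness, 34 mm up; y is its length (the case reaches from 30 mm behind to 42 mm ahead of the point), roughly pointing toward or away from the robot. Not to be moved
Not all that is in view belongs to the job. Leave any orange or yellow look-alike of the part that bears socket_small_center alone.

How it is judged:
By the outcome, as a careful person would: the job done as asked, in the order asked, and still so for the second after the job is handed in, with the robot touching nothing.
It also fails if it takes over 104 s, if anything falls off the work surface, if the arm or the gripper's body presses on something with over 40 N, if the wrist force passes 120 N, or if a joint passes its speed limit or range.

ROBOT

A 7-joint arm with a two-finger parallel gripper is mounted at the origin on a cart in front of the work surface, level with it; the furniture and walls round the work are solid. World frame = base frame: x ahead of the robot, y to its left, z up, the work surface at z = 0. Lengths are in m, angles in rad, forces in N, time in s.
With the tool pointing down it reaches from about 0.425 to 0.95 m from the base axis. Payload 4.7 kg.
Tool frame: the origin (TCP) lies between the finger pads; the fingertips stand 17 mm ahead of it and the grasp point (between the pads) lies 2 mm behind it; x points along the fingers, y is the direction in which the jaws open and shut, and the axes are right-handed (so a half turn about x gives the same grasp; the last joint's range is limited). The gripper opens to 85 mm and grips with 20 to 120 N. Pads are 22 mm wide; open, the fingers measure 114 mm over their backs; the gripper's body (76 mm by 85 mm) begins 54 mm behind the grasp point. The pads swing forward as they close: fully open they stand 13 mm farther back than shut.
Start: joints at [1.288, 0.469, -0.049, 1.532, 0.024, 1.141, -0.082], TCP at [0.17, -0.653, 0.248] pointing down, gripper open.
Joint ranges: [-2.59, 2.59], [-0.33, 1.99], [-1.39, 1.29], [0.1, 2.45], [-1.04, 4.18], [0.21, 1.99], [-2.66, 2.66]. Speed limits (rad/s): [2.57, 2.57, 3.14, 3.14, 3.14, 3.14, 3.14].

INTERFACE

Orientations are given as a unit quaternion [x, y, z, w].
In Python, from plant import robot, get_image, finder gives the robot as it stands.
- The arm moves only by the tool jog_arm, never from a script. Its arguments are lists of equal length, an entry for each row: "hand": the closure, from -1 (fully open) to 1 (shut), so that 0 is half open; "dp": the shift along the tool's x, y, z in cm, a list of three; "twist": the turn, a rotation vector about the tool's x, y, z in degrees, a list of three. A call has 1 to 8 rows; each row shifts and turns the commanded pose from where the row before left it, along the tool's axes as they then stand; what a row does not reach is not made up. A row lasts 1/12 s, in which the tool goes at most 41.7 mm and 7.16 degrees, less where a joint would pass 70% of its speed; a pose out of reach is approached as far as the arm can. A call with a gripper value outside its range is refused whole. The fingers move at their own pace and stop on an object; "squeeze" is the grip in N (left out, the last holds). Time passes only in rows, so rows that do not move let the fingers close. It gives the time, the measured TCP pose, the force and the opening at its end, in the units of the state.
- robot.get_obs(): the state, without advancing time (a new reading comes with each control period).
- get_image(name): name is "side" or "top"; returns a dict with "frame" (400x640x3 uint8, blue, green, red), "depth" (400x640 float32, m along the optical axis (not along the pixel's ray), 0 where there is no reading), "K" (3x3 intrinsics, pixels), "rvec" (rotation vector, rad) and "tvec" (3), from world to camera coordinates, as OpenCV has them. Camera axes: x right, y down, z forward; pixel columns grow to the right and rows downward; lengths in m; the calibration is good to about 2 mm. A picture is of the moment at which its call begins.
- robot.job_done(): hands the job in, once; it reports no verdict.
Trained networks look in a picture, given as the dict that the camera call returned (one of the last four; its "shot" number tells which), for a name from the list of things; names that differ only in an ending like _2 or _b are one class to them, and where a whole thing is asked for, a point or a joint stands for the part that bears it (a point fixed in the world has none). Each returns a list of dicts, best first, with "confidence" (0 to 1); they miss things now and then, are a little off and sometimes report something else, mostly with a low value. They report only what shows in the picture. A call takes as long as a camera call. They do not tell look-alikes from the thing itself.
- finder.search_frame(picture, thing): "point" ([column, row] in pixels, amid what is visible of it).
- finder.silhouettes(picture, thing): "pixels" (400x640 bool, what is visible of it) and "point" ([column, row] in pixels, amid what is visible of it).
- finder.place_of(picture, thing): "point" ([column, row] in pixels: a listed point, or the origin of a listed thing).
The state is a dict: "t": time; "joints": joint angles; "joint_velocities": joint speeds; "tau": joint torques, N m; "ee_pos": TCP position; "tcp_rot": TCP orientation; "wrist_force": force on the tool from outside, world axes, zero at the start; "torque": the same for the moment, N m; "finger_gap": opening from 0.0 (shut) to 1.0 (fully open).
Only numpy, scipy, OpenCV 4.12 (cv2) and the standard library are available. Lean on these libraries where they do the work, as an engineer would, in place of code of your own. Each camera call takes 0.05 s, during which the arm holds its last target. There are 200 camera calls.

## Working session

There is one attempt and no reset: what is moved stays moved. The work goes in short steps, Python scripts to look and compute and a tool call to move; the robot and the scene stay as the last step left them, time stands still between calls to the robot, and variables do not carry over. Pictures are saved under pics/ and viewed, about 12 in all and at most 16, crops included, and the job is handed in when it is done.

Besides the shell and the picture viewer there is one more tool, called as name(argument=value, ...) on one line, values as JSON. jog_arm: Moves the arm, as the interface text tells. Its arguments: {"type":"object","properties":{"hand":{"type":"array"},"dp":{"type":"array"},"twist":{"type":"array"},"squeeze":{"type":"number"}},"required":["hand","dp","twist"]}

```bash
ls; mkdir -p pics
cat > h.py <<'E'
import numpy as np, cv2
from plant import robot, get_image, finder
def world(p,depthpt=None,z=None):
    pass
def ray(im,px):
    R=cv2.Rodrigues(np.array(im['rvec'],float))[0]; t=np.array(im['tvec'],float).ravel()
    K=np.array(im['K'],float); d=R.T@np.linalg.inv(K)@np.array([px[0],px[1],1.]); c=-R.T@t
    return c,d
def atz(im,px,z):
    c,d=ray(im,px); return c+d*(z-c[2])/d[2]
def atdepth(im,px):
    c,d=ray(im,px); u,v=np.round(px).astype(int); return c+d*im['depth'][v,u]
def cloud(im,mask=None):
    c,_=ray(im,(0,0)); v,u=np.nonzero((im['depth']>0)&(True if mask is None else mask))
    R=cv2.Rodrigues(np.array(im['rvec'],float))[0];K=np.array(im['K'],float)
    return ((np.linalg.inv(K)@np.vstack([u,v,np.ones_like(u)]))*im['depth'][v,u]).T@R+c
E
python3 - <<'E'
from h import *
np.set_printoptions(precision=3,suppress=True)
o=robot.get_obs(); print(o)
for n in('top','side'):
    im=get_image(n); cv2.imwrite(f'pics/{n}0.png',im['frame']); print(n,'cam',ray(im,(320,200)))
    for th in ['socket_small_center','socket_medium_center','socket_large_center','socket_huge_center','recess_small','recess_medium','recess_large','recess_huge','tin_center','measure_center']:
        z=dict(zip(['socket_small_center','socket_medium_center','socket_large_center','socket_huge_center','tin_center','measure_center'],[.03,.032,.034,.037,.0425,.034])).get(th,.008)
        for r in finder.place_of(im,th)[:3]: print(th,np.round(r['point']),round(r['confidence'],2),atz(im,r['point'],z))
E
```

```text
pics
{'t': 0.0, 'joints': array([ 1.288,  0.469, -0.049,  1.534,  0.024,  1.141, -0.082]), 'joint_velocities': array([-0.002,  0.   , -0.001,  0.002,  0.   ,  0.   , -0.   ]), 'tau': array([ -0.001, -51.031,  -0.047, -23.772,   0.011,   0.007,   0.   ]), 'ee_pos': array([ 0.169, -0.653,  0.247]), 'tcp_rot': array([-0.701, -0.09 ,  0.702, -0.089]), 'wrist_force': array([ 0.124, -0.07 ,  0.132]), 'torque': array([-0.032, -0.062, -0.042]), 'finger_gap': 1.0003094859220532}
top cam (array([0.375, 0.053, 0.914]), array([ 0.164, -0.019, -0.986]))
socket_small_center [242. 226.] 0.7 [0.455 0.216 0.03 ]
socket_small_center [264. 205.] 0.69 [0.507 0.169 0.03 ]
socket_small_center [246. 253.] 0.61 [0.392 0.203 0.03 ]
socket_medium_center [351. 231.] 0.69 [ 0.451 -0.039  0.032]
socket_medium_center [410. 232.] 0.5 [ 0.451 -0.176  0.032]
socket_medium_center [456. 234.] 0.38 [ 0.451 -0.286  0.032]
socket_large_center [190. 230.] 0.66 [0.441 0.337 0.034]
socket_huge_center [230. 166.] 0.74 [0.597 0.252 0.037]
socket_huge_center [461. 238.] 0.61 [ 0.44  -0.293  0.037]
recess_small [377. 175.] 0.71
[... 514 characters left out ...]
 0.03 ]
socket_medium_center [349. 191.] 0.65 [ 0.458 -0.051  0.032]
socket_large_center [316. 317.] 0.7 [0.442 0.346 0.034]
socket_huge_center [349. 195.] 0.55 [ 0.453 -0.031  0.037]
socket_huge_center [360. 159.] 0.41 [ 0.456 -0.186  0.037]
recess_small [303. 179.] 0.75 [ 0.594 -0.104  0.008]
recess_small [258. 275.] 0.54 [0.598 0.249 0.008]
recess_medium [318. 152.] 0.58 [ 0.587 -0.237  0.008]
recess_large [257. 277.] 0.74 [0.597 0.254 0.008]
recess_huge [284. 229.] 0.96 [0.584 0.095 0.008]
tin_center [358. 165.] 0.97 [ 0.455 -0.154  0.042]
tin_center [316. 318.] 0.51 [0.44  0.354 0.043]
tin_center [370. 141.] 0.22 [ 0.443 -0.272  0.042]
measure_center [335. 233.] 0.81 [0.459 0.108 0.034]
```

View pics/top0.png

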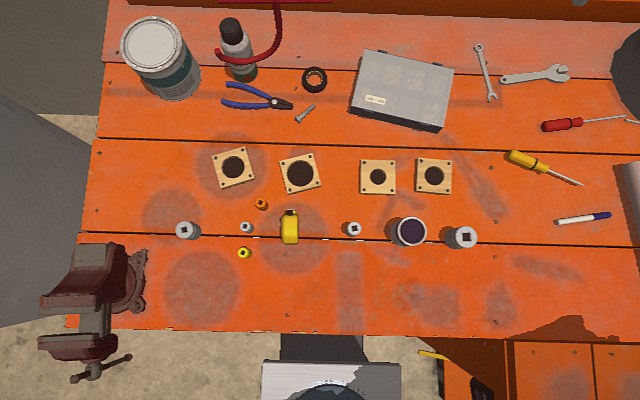

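View pics/side0.png

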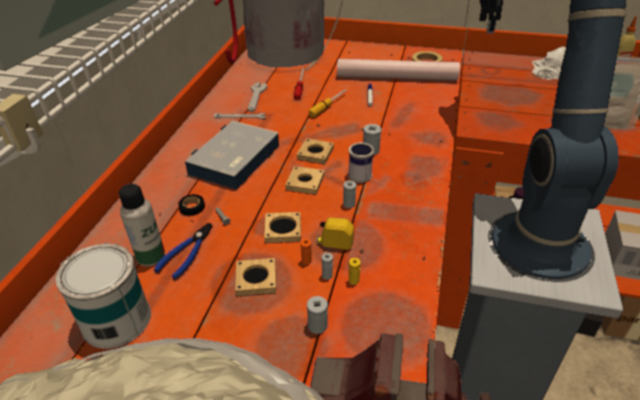

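Run:
```python
from h import *
im=get_image('top'); c=im['frame'][180:270,170:480]; cv2.imwrite('pics/crop1.png',cv2.resize(c,None,fx=2.5,fy=2.5,interpolation=cv2.INTER_CUBIC))
P=cloud(im); np.set_printoptions(precision=4,suppress=True)
# height slabs in the near row
m=(P[:,2]>.045)&(P[:,2]<.12)&(P[:,0]>.33)&(P[:,0]<.55)&(P[:,1]>-.4)&(P[:,1]<.45)
G=np.zeros((240,900),np.uint8); Q=P[m]
ij=np.column_stack([(Q[:,0]-.33)*1000,(Q[:,1]+.4)*1000]).astype(int); G[ij[:,0],ij[:,1]]=1
G=cv2.morphologyEx(G,cv2.MORPH_CLOSE,np.ones((5,5)))
n,L=cv2.connectedComponents(G)
for k in range(1,n):
    s=Q[L[ij[:,0],ij[:,1]]==k]
    if len(s)<30: continue
    zt=np.percentile(s[:,2],90); t=s[s[:,2]>zt-.006]
    (cx,cy),r=cv2.minEnclosingCircle(t[:,:2].astype(np.float32))
    print('n',len(s),'ztop',round(zt,4),'mean',t[:,:2].mean(0),'circ',round(cx,4),round(cy,4),'d',round(2*r,4))
# recess: dark floor at z~.008 and block tops
m=(P[:,2]>.013)&(P[:,2]<.024)&(P[:,0]>.52)&(P[:,0]<.68)
Q=P[m]; G=np.zeros((170,900),np.uint8); ij=np.column_stack([(Q[:,0]-.52)*1000,(Q[:,1]+.45)*1000]).astype(int); ok=(ij[:,1]>=0)&(ij[:,1]<900);Q=Q[ok];ij=ij[ok]; G[ij[:,0],ij[:,1]]=1
G=cv2.morphologyEx(G,cv2.MORPH_CLOSE,np.ones((5,5))); n,L=cv2.connectedComponents(G)
for k in range(1,n):
    s=Q[L[ij[:,0],ij[:,1]]==k]
    if len(s)<150: continue
    print('block',len(s),cv2.minAreaRect(s[:,:2].astype(np.float32)*1000))
```

```text
n 97 ztop 0.0602 mean [0.3937 0.2077] circ 0.3943 0.2079 d 0.024
n 479 ztop 0.075 mean [ 0.4416 -0.2894] circ 0.4419 -0.2901 d 0.0508
n 504 ztop 0.067 mean [0.4528 0.1053] circ 0.4562 0.1053 d 0.0615
n 763 ztop 0.085 mean [ 0.4504 -0.166 ] circ 0.4503 -0.1657 d 0.0668
n 297 ztop 0.0685 mean [0.4405 0.3392] circ 0.4412 0.3404 d 0.0408
n 162 ztop 0.0648 mean [ 0.4546 -0.0403] circ 0.4548 -0.0406 d 0.0317
n 96 ztop 0.0601 mean [0.4526 0.2065] circ 0.4527 0.2071 d 0.0239
n 89 ztop 0.0604 mean [0.5075 0.1748] circ 0.5078 0.1753 d 0.0235
block 623 ((589.3403930664062, 87.98301696777344), (84.34700775146484, 83.77983093261719), 16.39297103881836)
block 981 ((587.1715698242188, -101.63519287109375), (84.77507781982422, 84.01158142089844), 0.09779661893844604)
block 901 ((593.7884521484375, -239.77037048339844), (85.22245788574219, 86.0027084350586), 85.67558288574219)
block 780 ((600.7041015625, 252.00006103515625), (85.41078186035156, 84.14049530029297), 19.500452041625977)
```

The pictures show three small-socket look-alikes: steel at top px (246,227), orange at (261,204) and yellow at (243,253). I choose the steel one. The others are: medium (354,229), large (187,230), huge (462,237), tin (410,231) and measure (290,227). Recesses from left to right are large (232,167), huge (301,173), small (378,177) and medium (435,176).

View pics/crop1.png

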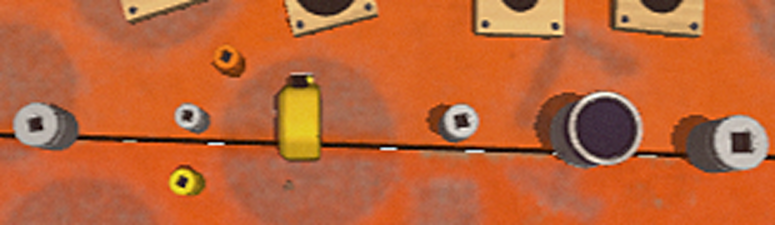

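```bash
cat > go.py <<'E'
import sys
from h import *
from scipy.spatial.transform import Rotation as Ro
# go.py x y z : shift in tool axes (cm) and turn (deg) to tool straight down with tool y along world y (nearest sign)
o=robot.get_obs(); R=Ro.from_quat(o['tcp_rot']); M=R.as_matrix(); np.set_printoptions(precision=2,suppress=True)
s=np.sign(M[1,1]); x=np.array([0,0,-1.]); y=np.array([0,s,0]); T=Ro.from_matrix(np.column_stack([x,y,np.cross(x,y)]))
d=np.array(list(map(float,sys.argv[1:4])))-o['ee_pos']
print('t',o['t'],'pos',o['ee_pos']*100,'gap',o['finger_gap'],'F',o['wrist_force'],'q',o['joints'])
print('twist',np.degrees((R.inv()*T).as_rotvec()),'sign',s)
print('dp after the turn',T.inv().apply(d)*100,' dp now',R.inv().apply(d)*100)
E
python3 go.py .4527 .2071 .16
```

```text
t 1.15 pos [ 16.95 -65.34  24.83] gap 0.9986565019821609 F [-0.21  0.38  0.51] q [ 1.29  0.47 -0.05  1.53  0.02  1.14 -0.08]
twist [14.54 -0.   -0.  ] sign -1.0
dp after the turn [  8.83 -86.05 -28.32]  dp now [  8.83 -76.18 -49.02]
```

The crop confirms the steel socket at the middle of the small trio. I'll move there, going outward in x first.

jog_arm(hand=[-0.1, -0.1, -0.1, -0.1, -0.1, -0.1, -0.1, -0.1], dp=[[0, -1, -3], [0, -1.5, -3], [0, -2, -3], [0, -2, -3.3], [0, -2, -3.3], [0, -2, -3.3], [0, -2, -3.3], [0, -2, -3.3]], twist=[[4.85, 0, 0], [4.85, 0, 0], [4.85, 0, 0], [0, 0, 0], [0, 0, 0], [0, 0, 0], [0, 0, 0], [0, 0, 0]], squeeze=40)

```text
t: 1.82
ee_pos: [0.4178, -0.4927, 0.2486]
tcp_rot: [0.707, -0.0, -0.707, 0.0]
wrist_force: [0.7, -0.3, 0.4]
finger_gap: 0.551
```

jog_arm(hand=[-0.1, -0.1, -0.1, -0.1, -0.1, -0.1, -0.1, -0.1], dp=[[0, -3.5, 0], [0, -3.5, 0], [0, -3.5, 0], [0, -3.5, 0], [0, -3.5, 0], [0, -3.5, 0], [0, -3.5, 0], [0, -3.5, 0]], twist=[[0, 0, 0], [0, 0, 0], [0, 0, 0], [0, 0, 0], [0, 0, 0], [0, 0, 0], [0, 0, 0], [0, 0, 0]])

```text
t: 2.48
ee_pos: [0.4161, -0.2123, 0.2486]
tcp_rot: [0.707, -0.0, -0.707, 0.0]
wrist_force: [0.3, 0.4, 0.2]
finger_gap: 0.55
```

```bash
python3 go.py .4527 .2071 .16
```

```text
t 2.4833 pos [ 41.61 -21.23  24.86] gap 0.5504576664992341 F [0.29 0.4  0.15] q [ 0.58  0.14 -0.22  2.    0.04  1.01 -1.23]
twist [-0.02 -0.04 -0.03] sign -1.0
dp after the turn [  8.86 -41.94  -3.66]  dp now [  8.84 -41.94  -3.64]
```

jog_arm(hand=[-0.1, -0.1, -0.1, -0.1, -0.1, -0.1, -0.1, -0.1], dp=[[0, -3.5, -0.5], [0, -3.5, -0.5], [0, -3.5, -0.5], [0, -3.5, -0.5], [0, -3.5, -0.5], [0, -3.5, -0.5], [0, -3.5, -0.5], [0, -3.5, -0.1]], twist=[[0, 0, 0], [0, 0, 0], [0, 0, 0], [0, 0, 0], [0, 0, 0], [0, 0, 0], [0, 0, 0], [0, 0, 0]])

```text
t: 3.15
ee_pos: [0.4529, 0.0678, 0.2488]
tcp_rot: [0.708, -0.0, -0.707, -0.0]
wrist_force: [0.3, 0.6, 0.7]
finger_gap: 0.55
```

jog_arm(hand=[-0.1, -0.1, -0.1, -0.1, -0.1, -0.1, -0.1, -0.1], dp=[[0, -3.5, 0], [0, -3.5, 0], [0, -3.5, 0], [0, -3.5, 0], [3, 0, 0], [3, 0, 0], [3, 0, 0], [0, 0, 0]], twist=[[0, 0, 0], [0, 0, 0], [0, 0, 0], [0, 0, 0], [0, 0, 0], [0, 0, 0], [0, 0, 0], [0, 0, 0]])

```text
t: 3.82
ee_pos: [0.4492, 0.2042, 0.1536]
tcp_rot: [-0.704, 0.001, 0.71, -0.002]
wrist_force: [-1.0, -0.8, -0.7]
finger_gap: 0.553
```

```bash
python3 go.py .4527 .2071 .042
python3 - <<'E'
from h import *
im=get_image('side'); cv2.imwrite('pics/a1.png',cv2.resize(im['frame'][180:330,250:430],None,fx=4,fy=4))
E
```

```text
t 3.8167 pos [44.92 20.42 15.36] gap 0.5530050141908043 F [-1.03 -0.83 -0.66] q [-0.08  0.34 -0.53  2.03  0.23  0.84 -2.3 ]
twist [ 0.03  0.54 -0.24] sign -1.0
dp after the turn [11.16 -0.29 -0.35]  dp now [11.16 -0.33 -0.46]
```

View pics/a1.png

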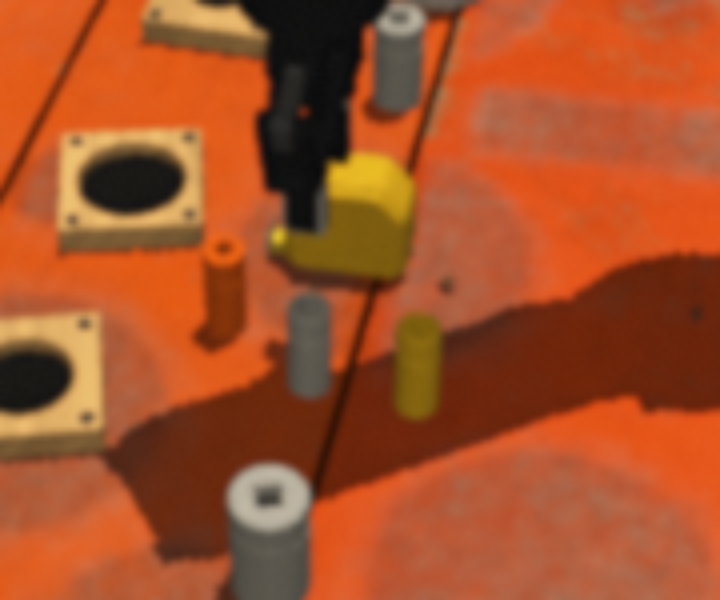

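The steel socket stands under the gripper at (310,345) in the crop. Orange (225,290) and yellow (418,365) are on either side along x, clear of the fingers. I'll correct and descend.

jog_arm(hand=[-0.1, -0.1, -0.1, -0.1, -0.1, -0.1, -0.1, -0.1], dp=[[0, -0.3, -0.4], [2.2, 0, 0], [2.2, 0, 0], [2.2, 0, 0], [2.2, 0, 0], [1.4, 0, 0], [0.9, 0, 0], [0, 0, 0]], twist=[[0, 0.54, -0.24], [0, 0, 0], [0, 0, 0], [0, 0, 0], [0, 0, 0], [0, 0, 0], [0, 0, 0], [0, 0, 0]])

```text
t: 4.53
ee_pos: [0.4583, 0.2098, 0.0475]
tcp_rot: [0.711, 0.001, -0.703, -0.002]
wrist_force: [-0.9, -0.5, 0.6]
finger_gap: 0.547
```

```bash
python3 go.py .4527 .2071 .042
```

```text
t 4.5333 pos [45.83 20.98  4.75] gap 0.5466787658045792 F [-0.92 -0.55  0.57] q [-0.17  0.51 -0.44  2.09  0.38  0.6  -2.44]
twist [-0.04 -0.59  0.25] sign -1.0
dp after the turn [0.55 0.27 0.56]  dp now [0.54 0.27 0.56]
```

The previous reading was still lagging, so I'll take the correction back and settle.

jog_arm(hand=[-0.1, -0.1, -0.1], dp=[[0.4, 0.25, 0.5], [0, 0, 0], [0, 0, 0]], twist=[[0, -0.55, 0.24], [0, 0, 0], [0, 0, 0]])

```text
t: 4.78
ee_pos: [0.4531, 0.2073, 0.0443]
tcp_rot: [0.708, 0.0, -0.707, -0.0]
wrist_force: [-0.9, -0.3, -0.3]
finger_gap: 0.553
```

```bash
python3 go.py .4527 .2071 .042
```

```text
t 4.7833 pos [45.31 20.73  4.43] gap 0.5528048698364355 F [-0.9  -0.27 -0.29] q [-0.17  0.51 -0.44  2.1   0.38  0.6  -2.44]
twist [-0.02 -0.09  0.03] sign -1.0
dp after the turn [0.23 0.02 0.04]  dp now [0.23 0.02 0.04]
```

jog_arm(hand=[1, 1, 1, 1, 1, 1], dp=[[0, 0, 0], [0, 0, 0], [0, 0, 0], [0, 0, 0], [0, 0, 0], [0, 0, 0]], twist=[[0, 0, 0], [0, 0, 0], [0, 0, 0], [0, 0, 0], [0, 0, 0], [0, 0, 0]], squeeze=40)

```text
t: 5.28
ee_pos: [0.453, 0.2072, 0.044]
tcp_rot: [0.707, -0.0, -0.707, -0.0]
wrist_force: [-0.4, -0.8, 6.3]
finger_gap: 0.264
```

jog_arm(hand=[1, 1, 1, 1, 1, 1, 1, 1], dp=[[-1, 0, 0], [-2, 0, 0], [-3, 0, 0], [-3, 0, 0], [-2, 0, 0], [0, 1.5, -1.5], [0, 2.5, -1.5], [0, 2.8, -1.5]], twist=[[0, 0, 0], [0, 0, 0], [0, 0, 0], [0, 0, 0], [0, 0, 0], [0, 0, 0], [0, 0, 0], [0, 0, 0]])

```text
t: 5.95
ee_pos: [0.4977, 0.1397, 0.1544]
tcp_rot: [0.708, 0.002, -0.707, 0.001]
wrist_force: [0.2, -0.4, -1.7]
finger_gap: 0.268
```

```bash
python3 go.py .5872 -.1016 .055
```

```text
t 5.95 pos [49.77 13.97 15.44] gap 0.2684288582426352 F [ 0.22 -0.43 -1.69] q [ 0.05  0.37 -0.5   1.98  0.23  0.85 -2.14]
twist [ 0.2  -0.08  0.06] sign -1.0
dp after the turn [ 9.94 24.13 -8.95]  dp now [ 9.93 24.17 -8.85]
```

jog_arm(hand=[1, 1, 1, 1, 1, 1, 1, 1], dp=[[0, 3.3, -1.2], [0, 3.3, -1.2], [0, 3.3, -1.2], [0, 3.3, -1.2], [0, 3.3, -1.2], [0, 3.3, -1.2], [0, 2.5, -1.0], [0, 1.8, -0.7]], twist=[[0, 0, 0], [0, 0, 0], [0, 0, 0], [0, 0, 0], [0, 0, 0], [0, 0, 0], [0, 0, 0], [0, 0, 0]])

```text
t: 6.62
ee_pos: [0.5866, -0.1058, 0.1533]
tcp_rot: [-0.707, 0.002, 0.707, 0.001]
wrist_force: [-0.1, -0.5, -1.0]
finger_gap: 0.272
```

jog_arm(hand=[1, 1, 1, 1, 1, 1], dp=[[0, 0, 0], [1.8, 0, 0], [1.8, 0, 0], [1.4, 0, 0], [0, 0, 0], [0, 0, 0]], twist=[[0, 0, 0], [0, 0, 0], [0, 0, 0], [0, 0, 0], [0, 0, 0], [0, 0, 0]])

```text
t: 7.12
ee_pos: [0.5857, -0.1012, 0.1029]
tcp_rot: [-0.706, -0.001, 0.708, -0.0]
wrist_force: [0.2, -0.3, -1.8]
finger_gap: 0.265
```

```bash
python3 go.py .5872 -.1016 .053;python3 - <<'E'
from h import *
im=get_image('side'); cv2.imwrite('pics/a2.png',cv2.resize(im['frame'][100:220,240:400],None,fx=4,fy=4)) 
E
```

```text
t 7.1167 pos [ 58.57 -10.12  10.29] gap 0.2649534467825976 F [ 0.21 -0.35 -1.84] q [ 0.4   0.53 -0.4   1.84  0.27  0.82 -1.71]
twist [0.04 0.12 0.04] sign -1.0
dp after the turn [ 4.99  0.04 -0.15]  dp now [ 4.99  0.04 -0.16]
```

View pics/a2.png

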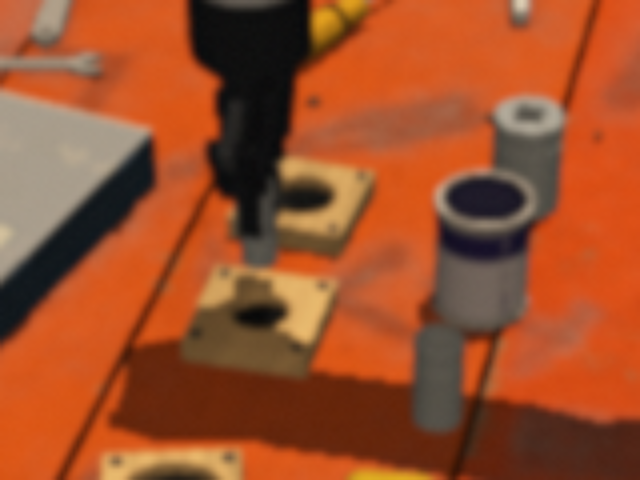

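The socket (258,245) hangs over its recess (258,315). I'll lower it, let go and back off.

jog_arm(hand=[1, 1, 1, 1, 1, 1, 1], dp=[[1.2, 0, -0.1], [1.2, 0, 0], [1.2, 0, 0], [0.9, 0, 0], [0.4, 0, 0], [0, 0, 0], [0, 0, 0]], twist=[[0, 0, 0], [0, 0, 0], [0, 0, 0], [0, 0, 0], [0, 0, 0], [0, 0, 0], [0, 0, 0]])

```text
t: 7.75
ee_pos: [0.5876, -0.1018, 0.054]
tcp_rot: [-0.707, -0.0, 0.707, 0.0]
wrist_force: [0.7, 0.7, -1.3]
finger_gap: 0.267
```

```bash
python3 go.py .5872 -.1016 .052
```

```text
t 7.75 pos [ 58.76 -10.18   5.4 ] gap 0.2674308143474196 F [ 0.66  0.75 -1.31] q [ 0.37  0.6  -0.37  1.87  0.31  0.73 -1.74]
twist [-0.    0.02  0.01] sign -1.0
dp after the turn [ 0.2  -0.02  0.04]  dp now [ 0.2  -0.02  0.04]
```

jog_arm(hand=[1, 1, -0.2, -0.2, -0.2, -0.2, -0.2], dp=[[0.2, 0, 0], [0, 0, 0], [0, 0, 0], [0, 0, 0], [0, 0, 0], [-1.5, 0, 0], [-2.5, 0, 0]], twist=[[0, 0, 0], [0, 0, 0], [0, 0, 0], [0, 0, 0], [0, 0, 0], [0, 0, 0], [0, 0, 0]])

```text
t: 8.33
ee_pos: [0.5855, -0.1019, 0.0905]
tcp_rot: [-0.705, -0.0, 0.709, 0.0]
wrist_force: [-0.5, 0.4, -0.5]
finger_gap: 0.602
```

jog_arm(hand=[-0.3, -0.3, -0.3, -0.3, -0.3, -0.3, -0.3, -0.3], dp=[[-3.5, 0, 0], [-2.5, 0, 0], [0, -1.5, 3.3], [0, -1.5, 3.3], [0, -1.5, 3.3], [0, -1.6, 3.4], [0, 0, 0], [0, 0, 0]], twist=[[0, 0, 0], [0, 0, 0], [0, 0, 0], [0, 0, 0], [0, 0, 0], [0, 0, 0], [0, 0, 0], [0, 0, 0]])

```text
t: 9.0
ee_pos: [0.453, -0.0404, 0.1527]
tcp_rot: [0.707, 0.0, -0.707, 0.001]
wrist_force: [0.6, -1.5, 0.9]
finger_gap: 0.653
```

```bash
python3 go.py .4548 -.0406 .045;python3 - <<'E'
from h import *
im=get_image('side'); cv2.imwrite('pics/a3.png',cv2.resize(im['frame'][100:260,240:420],None,fx=4,fy=3.75)[:600]) 
E
```

```text
t 9.0 pos [45.3  -4.04 15.27] gap 0.6530272994515992 F [ 0.57 -1.5   0.87] q [ 0.41  0.27 -0.48  2.12  0.18  0.79 -1.75]
twist [ 0.1  -0.01 -0.07] sign -1.0
dp after the turn [10.77  0.02 -0.18]  dp now [10.77  0.01 -0.18]
```

View pics/a3.png

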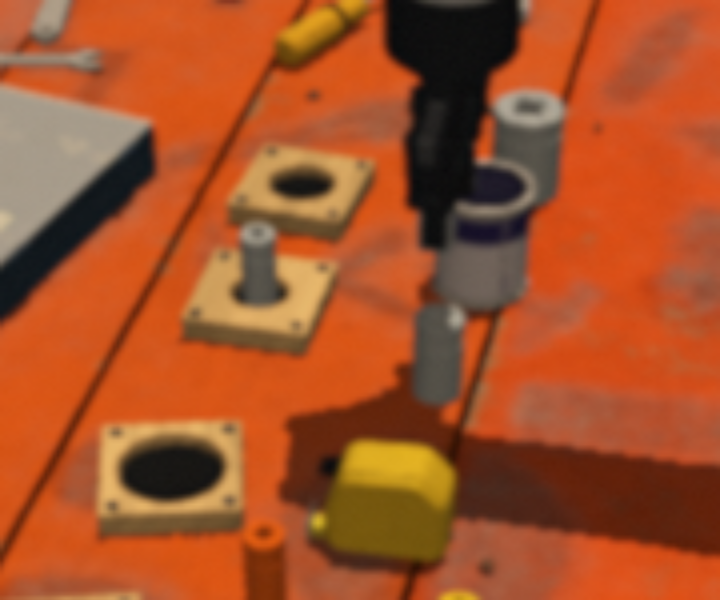

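The small socket stands upright in its recess (258,270). The medium one (438,355) is under the gripper, so I'll descend and grip it.

jog_arm(hand=[-0.3, -0.3, -0.3, -0.3, -0.3, -0.3, -0.3, -0.3], dp=[[1.5, 0, -0.1], [2.3, 0, 0], [2.3, 0, 0], [2.3, 0, 0], [1.4, 0, 0], [0.9, 0, 0], [0, 0, 0], [0, 0, 0]], twist=[[0, 0, 0], [0, 0, 0], [0, 0, 0], [0, 0, 0], [0, 0, 0], [0, 0, 0], [0, 0, 0], [0, 0, 0]])

```text
t: 9.72
ee_pos: [0.4565, -0.0411, 0.0452]
tcp_rot: [0.707, -0.0, -0.707, -0.0]
wrist_force: [-0.1, -0.4, -0.6]
finger_gap: 0.649
```

jog_arm(hand=[1, 1, 1, 1, 1, 1], dp=[[0, 0, 0], [0, 0, 0], [0, 0, 0], [0, 0, 0], [0, 0, 0], [0, 0, 0]], twist=[[0, 0, 0], [0, 0, 0], [0, 0, 0], [0, 0, 0], [0, 0, 0], [0, 0, 0]])

```text
t: 10.22
ee_pos: [0.4566, -0.0411, 0.0464]
tcp_rot: [0.708, -0.0, -0.706, 0.0]
wrist_force: [-0.1, -1.1, 6.8]
finger_gap: 0.361
```

```bash
python3 go.py .5938 -.2398 .055
```

```text
t 10.2167 pos [45.66 -4.11  4.64] gap 0.36077768621666656 F [-0.12 -1.1   6.8 ] q [ 0.32  0.45 -0.39  2.19  0.33  0.55 -1.89]
twist [-0.02 -0.14 -0.03] sign -1.0
dp after the turn [ -0.86  19.87 -13.72]  dp now [ -0.82  19.87 -13.73]
```

jog_arm(hand=[1, 1, 1, 1, 1, 1, 1, 1], dp=[[-1, 0, 0], [-2, 0, 0], [-3, 0, 0], [-3, 0, 0], [-2, 0, 0], [0, 1.5, -1.2], [0, 2.8, -2], [0, 2.8, -2]], twist=[[0, 0, 0], [0, 0, 0], [0, 0, 0], [0, 0, 0], [0, 0, 0], [0, 0, 0], [0, 0, 0], [0, 0, 0]])

```text
t: 10.88
ee_pos: [0.5075, -0.112, 0.1566]
tcp_rot: [0.707, 0.001, -0.707, 0.001]
wrist_force: [1.1, -0.6, -1.0]
finger_gap: 0.363
```

jog_arm(hand=[1, 1, 1, 1, 1, 1, 1, 1], dp=[[0, 2.8, -2], [0, 2.8, -2], [0, 2.8, -1.8], [0, 2.8, -1.7], [0, 1.5, -1], [1.5, 0, 0], [2, 0, 0], [1.5, 0, 0]], twist=[[0, 0, 0], [0, 0, 0], [0, 0, 0], [0, 0, 0], [0, 0, 0], [0, 0, 0], [0, 0, 0], [0, 0, 0]])

```text
t: 11.55
ee_pos: [0.5916, -0.2392, 0.1043]
tcp_rot: [-0.707, 0.0, 0.708, 0.001]
wrist_force: [0.6, 1.5, -2.5]
finger_gap: 0.364
```

jog_arm(hand=[1, 1], dp=[[0, 0, 0], [0, 0, 0]], twist=[[0, 0, 0], [0, 0, 0]])

```text
t: 11.72
ee_pos: [0.5915, -0.2387, 0.1048]
tcp_rot: [-0.706, -0.0, 0.708, 0.0]
wrist_force: [1.8, -0.2, -2.7]
finger_gap: 0.364
```

```bash
python3 go.py .5938 -.2398 .055
```

```text
t 11.7167 pos [ 59.15 -23.87  10.48] gap 0.3642756877232266 F [ 1.78 -0.23 -2.66] q [ 0.58  0.59 -0.37  1.74  0.26  0.87 -1.47]
twist [-0.    0.13  0.06] sign -1.0
dp after the turn [ 4.98  0.11 -0.23]  dp now [ 4.98  0.12 -0.24]
```

jog_arm(hand=[1, 1, 1, 1, 1, 1, 1], dp=[[1.2, 0.1, -0.1], [1.2, 0, 0], [1.2, 0, 0], [0.9, 0, 0], [0.5, 0, 0], [0, 0, 0], [0, 0, 0]], twist=[[0, 0, 0], [0, 0, 0], [0, 0, 0], [0, 0, 0], [0, 0, 0], [0, 0, 0], [0, 0, 0]])

```text
t: 12.3
ee_pos: [0.5935, -0.2399, 0.0549]
tcp_rot: [-0.707, -0.0, 0.707, 0.0]
wrist_force: [-0.8, -0.8, -1.9]
finger_gap: 0.364
```

```bash
python3 go.py .5938 -.2398 .054;python3 - <<'E'
from h import *
im=get_image('side'); cv2.imwrite('pics/a4.png',cv2.resize(im['frame'][80:220,240:400],None,fx=4,fy=4)) 
E
```

```text
t 12.3 pos [ 59.35 -23.99   5.49] gap 0.3641856260440037 F [-0.81 -0.84 -1.9 ] q [ 0.56  0.65 -0.35  1.76  0.3   0.78 -1.5 ]
twist [0.   0.01 0.  ] sign -1.0
dp after the turn [ 0.09 -0.01 -0.03]  dp now [ 0.09 -0.01 -0.03]
```

View pics/a4.png

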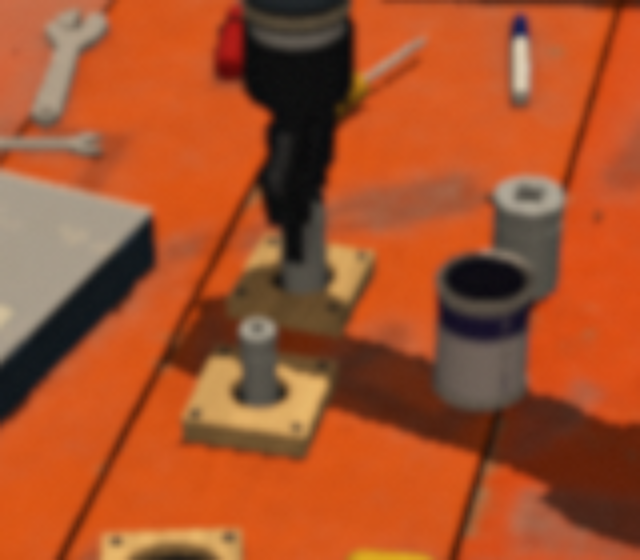

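The medium foot sits inside its recess (305,285). I'll release it and move toward the large socket. The hand must yaw about 50° to keep joint 7 in range.

jog_arm(hand=[1, -0.3, -0.3, -0.3, -0.3, -0.4, -0.4, -0.5], dp=[[0.1, 0, 0], [0, 0, 0], [0, 0, 0], [0, 0, 0], [-1.5, 0, 0], [-2.5, 0, 0], [-3.5, 0, 0], [-2.5, 0, 0]], twist=[[0, 0, 0], [0, 0, 0], [0, 0, 0], [0, 0, 0], [0, 0, 0], [0, 0, 0], [0, 0, 0], [0, 0, 0]])

```text
t: 13.02
ee_pos: [0.5941, -0.24, 0.1565]
tcp_rot: [0.708, -0.0, -0.707, 0.0]
wrist_force: [0.4, -0.3, 0.2]
finger_gap: 0.748
```

jog_arm(hand=[-0.5, -0.5, -0.5, -0.5, -0.5, -0.5, -0.5, -0.5], dp=[[0, -2, 0.5], [0, -3.7, 1], [0, -3.7, 1], [0, -3.7, 1], [0, -3.7, 1], [0, -3.7, 1], [0, -3.7, 1], [0, -3.7, 1]], twist=[[0, 0, 0], [0, 0, 0], [0, 0, 0], [0, 0, 0], [0, 0, 0], [0, 0, 0], [0, 0, 0], [0, 0, 0]])

```text
t: 13.68
ee_pos: [0.5179, 0.0406, 0.1546]
tcp_rot: [0.707, -0.0, -0.707, -0.0]
wrist_force: [0.8, -0.3, -0.2]
finger_gap: 0.753
```

jog_arm(hand=[-0.5, -0.5, -0.5, -0.5, -0.5, -0.5, -0.5, -0.5], dp=[[0, -2, 0.5], [0, -2, 0.5], [0, -2, 0.5], [0, -2, 0.5], [0, -1, 0], [0, -1, 0], [0, -1, 0], [0, 0, 0]], twist=[[-6.5, 0, 0], [-6.5, 0, 0], [-6.5, 0, 0], [-6.5, 0, 0], [-6.5, 0, 0], [-6.5, 0, 0], [-6.5, 0, 0], [0, 0, 0]])

```text
t: 14.35
ee_pos: [0.4683, 0.1409, 0.1545]
tcp_rot: [0.651, 0.275, -0.651, 0.275]
wrist_force: [0.2, 0.8, 0.4]
finger_gap: 0.749
```

```bash
python3 go.py .4412 .3404 .155;python3 - <<'E'
from h import *
im=get_image('top'); P=cloud(im)
m=(np.hypot(P[:,0]-.4412,P[:,1]-.3404)<.16)&(np.hypot(P[:,0]-.4412,P[:,1]-.3404)>.03)&(P[:,2]>.03)&(P[:,2]<.2)
Q=P[m]; print(len(Q)); print(Q[::max(1,len(Q)//12)].round(3)); print(Q.min(0),Q.max(0))
for th,z in (('socket_small_center',.038),('socket_medium_center',.04)):
  for r in finder.place_of(im,th)[:4]: print(th,r['confidence'],atz(im,r['point'],z))
E
```

```text
t 14.35 pos [46.83 14.09 15.45] gap 0.7489061406711242 F [0.17 0.84 0.42] q [ 0.2   0.36 -0.7   2.03  0.31  0.85 -1.45]
twist [45.79 -0.    0.06] sign -1.0
dp after the turn [ -0.05 -19.95   2.71]  dp now [ -0.03 -15.85 -12.41]
802
[[0.409 0.484 0.094]
 [0.402 0.477 0.063]
 [0.394 0.472 0.101]
 [0.398 0.215 0.06 ]
 [0.383 0.482 0.112]
 [0.379 0.476 0.108]
 [0.375 0.471 0.104]
 [0.372 0.472 0.068]
 [0.365 0.469 0.109]
 [0.359 0.471 0.112]
 [0.354 0.468 0.034]
 [0.348 0.467 0.04 ]
 [0.33  0.453 0.032]]
[0.32787745 0.20330505 0.03005182] [0.40922032 0.49542957 0.11933187]
socket_small_center 0.61 [ 0.57902199 -0.09260135  0.038     ]
socket_small_center 0.52 [0.39705506 0.20620549 0.038     ]
socket_medium_center 0.8 [ 0.59082566 -0.23769161  0.04      ]
```

jog_arm(hand=[-0.5, -0.5, -0.5, -0.5, -0.5, -0.5, -0.5, -0.5], dp=[[0, -2.6, -2], [0, -2.9, -2.3], [0, -2.9, -2.3], [0, -2.9, -2.3], [0, -2.6, -2], [0, -1.95, -1.5], [0, 0, 0], [0, 0, 0]], twist=[[0, 0, 0], [0, 0, 0], [0, 0, 0], [0, 0, 0], [0, 0, 0], [0, 0, 0], [0, 0, 0], [0, 0, 0]])

```text
t: 15.17
ee_pos: [0.4434, 0.3396, 0.1541]
tcp_rot: [-0.652, -0.274, 0.652, -0.273]
wrist_force: [1.2, -0.1, -0.6]
finger_gap: 0.754
```

```bash
python3 go.py .4412 .3404 .045;python3 - <<'E'
from h import *
im=get_image('side'); cv2.imwrite('pics/a5.png',cv2.resize(im['frame'][210:350,220:400],None,fx=4,fy=4)) 
E
```

```text
t 15.1667 pos [44.34 33.96 15.41] gap 0.7540141082699017 F [ 1.15 -0.11 -0.61] q [-0.2   0.48 -0.7   1.88  0.38  0.92 -1.85]
twist [45.51  0.    0.01] sign -1.0
dp after the turn [10.91 -0.08  0.22]  dp now [10.91 -0.21  0.09]
```

View pics/a5.png

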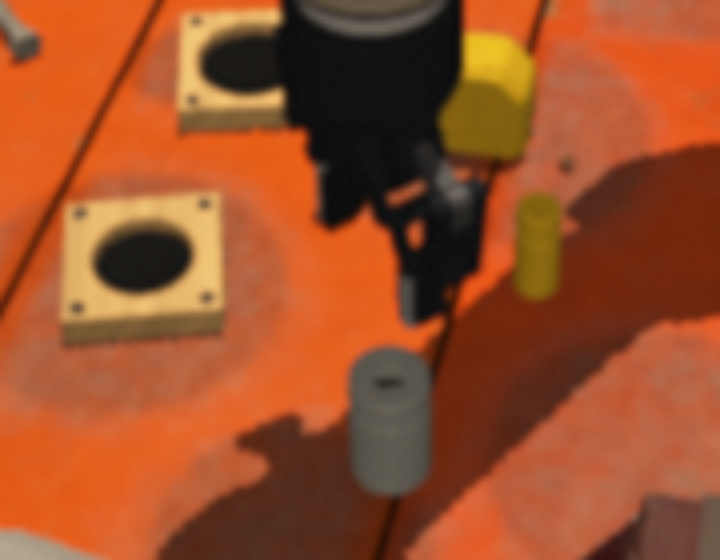

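The large socket (390,420) is below the open jaws and nothing is near it. I'll descend and grip.

jog_arm(hand=[-0.5, -0.5, -0.5, -0.5, -0.5, -0.5, -0.5, -0.5], dp=[[1.5, -0.2, 0.1], [2.3, 0, 0], [2.3, 0, 0], [2.3, 0, 0], [1.5, 0, 0], [0.9, 0, 0], [0, 0, 0], [0, 0, 0]], twist=[[0, 0, 0], [0, 0, 0], [0, 0, 0], [0, 0, 0], [0, 0, 0], [0, 0, 0], [0, 0, 0], [0, 0, 0]])

```text
t: 15.88
ee_pos: [0.4419, 0.3383, 0.0463]
tcp_rot: [-0.652, -0.273, 0.652, -0.273]
wrist_force: [0.5, 0.0, 0.5]
finger_gap: 0.752
```

jog_arm(hand=[1, 1, 1, 1, 1, 1], dp=[[0, 0, 0], [0, 0, 0], [0, 0, 0], [0, 0, 0], [0, 0, 0], [0, 0, 0]], twist=[[0, 0, 0], [0, 0, 0], [0, 0, 0], [0, 0, 0], [0, 0, 0], [0, 0, 0]], squeeze=50)

```text
t: 16.38
ee_pos: [0.442, 0.3398, 0.0476]
tcp_rot: [0.653, 0.273, -0.651, 0.273]
wrist_force: [0.1, -1.5, 6.4]
finger_gap: 0.457
```

jog_arm(hand=[1, 1, 1, 1, 1, 1], dp=[[-1, 0, 0], [-2, 0, 0], [-2, 0, 0], [-1, 0, 0], [0, 0, 0], [0, 0, 0]], twist=[[0, 0, 0], [0, 0, 0], [0, 0, 0], [0, 0, 0], [0, 0, 0], [0, 0, 0]])

```text
t: 16.88
ee_pos: [0.4413, 0.339, 0.1063]
tcp_rot: [0.652, 0.273, -0.652, 0.273]
wrist_force: [1.2, -1.4, -4.3]
finger_gap: 0.454
```

```bash
python3 go.py .6007 .252 .105
```

```text
t 16.8833 pos [44.13 33.9  10.63] gap 0.45394812061305334 F [ 1.19 -1.38 -4.35] q [-0.23  0.53 -0.66  1.92  0.44  0.83 -1.9 ]
twist [45.48 -0.02 -0.02] sign -1.0
dp after the turn [  0.13   8.7  -15.94]  dp now [ 0.14 17.47 -4.98]
```

jog_arm(hand=[1, 1, 1, 1, 1, 1, 1, 1], dp=[[0, 2, -0.6], [0, 3, -0.9], [0, 3.3, -0.9], [0, 3.3, -0.9], [0, 3.3, -0.9], [0, 2.5, -0.8], [0, 0, 0], [0, 0, 0]], twist=[[0, 0, 0], [0, 0, 0], [0, 0, 0], [0, 0, 0], [0, 0, 0], [0, 0, 0], [0, 0, 0], [0, 0, 0]])

```text
t: 17.55
ee_pos: [0.6011, 0.2504, 0.1038]
tcp_rot: [-0.651, -0.272, 0.654, -0.272]
wrist_force: [-1.4, 1.2, -3.5]
finger_gap: 0.452
```

jog_arm(hand=[1, 1, 1, 1, 1, 1, 1], dp=[[1, 0, 0], [1.2, 0, 0], [1.2, 0, 0], [1, 0, 0], [0.4, 0, 0], [0, 0, 0], [0, 0, 0]], twist=[[0, 0, 0], [0, 0, 0], [0, 0, 0], [0, 0, 0], [0, 0, 0], [0, 0, 0], [0, 0, 0]])

```text
t: 18.13
ee_pos: [0.6001, 0.2534, 0.0578]
tcp_rot: [-0.652, -0.274, 0.652, -0.274]
wrist_force: [0.3, 0.8, -2.9]
finger_gap: 0.462
```

```bash
python3 go.py .6007 .252 .0555;python3 - <<'E'
from h import *
im=get_image('side'); cv2.imwrite('pics/a6.png',cv2.resize(im['frame'][180:320,200:380],None,fx=4,fy=4)) 
E
```

```text
t 18.1333 pos [60.01 25.34  5.78] gap 0.46184406923085897 F [ 0.35  0.85 -2.94] q [-0.06  0.71 -0.59  1.72  0.5   0.86 -1.64]
twist [45.53  0.02  0.01] sign -1.0
dp after the turn [ 0.23  0.14 -0.06]  dp now [0.23 0.14 0.06]
```

View pics/a6.png

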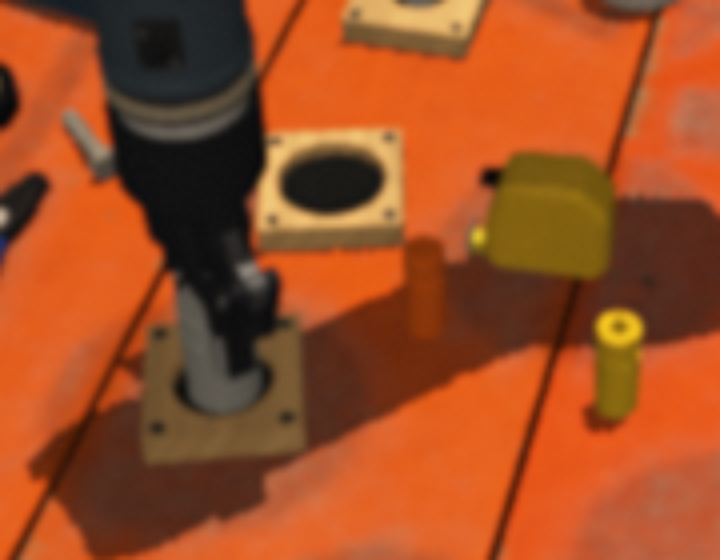

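The large socket's foot is inside its recess (220,390). I'll release it and go to the huge socket, turning the hand back.

jog_arm(hand=[1, 1, -0.5, -0.5, -0.5, -0.5, -0.5, -0.5], dp=[[0.2, 0, 0], [0, 0, 0], [0, 0, 0], [0, 0, 0], [0, 0, 0], [-1.5, 0, 0], [-2.5, 0, 0], [-3.5, 0, 0]], twist=[[0, 0, 0], [0, 0, 0], [0, 0, 0], [0, 0, 0], [0, 0, 0], [0, 0, 0], [0, 0, 0], [0, 0, 0]])

```text
t: 18.85
ee_pos: [0.5991, 0.2522, 0.1308]
tcp_rot: [-0.65, -0.273, 0.654, -0.274]
wrist_force: [0.8, 0.2, 0.5]
finger_gap: 0.75
```

jog_arm(hand=[-0.9, -0.9, -0.9, -0.9, -0.9, -0.9, -0.9, -0.9], dp=[[-2.5, 0, 0], [-0.5, 1, 0], [0, 2, 0], [0, 2, 0], [0, 2, 0], [0, 2, 0], [0, 2, 0], [0, 2, 0]], twist=[[0, 0, 0], [6.5, 0, 0], [6.5, 0, 0], [6.5, 0, 0], [6.5, 0, 0], [6.5, 0, 0], [6.5, 0, 0], [6.5, 0, 0]])

```text
t: 19.52
ee_pos: [0.6539, 0.137, 0.1629]
tcp_rot: [0.708, -0.002, -0.706, -0.002]
wrist_force: [-0.2, -1.8, 0.5]
finger_gap: 0.951
```

```bash
python3 go.py .4419 -.2901 .16
```

```text
t 19.5167 pos [65.39 13.7  16.29] gap 0.9514093020991462 F [-0.2  -1.8   0.49] q [ 0.04  0.58 -0.45  1.62  0.28  1.01 -2.07]
twist [-0.32 -0.12  0.06] sign -1.0
dp after the turn [ 0.29 42.71 21.2 ]  dp now [ 0.21 42.82 20.97]
```

jog_arm(hand=[-0.9, -0.9, -0.9, -0.9, -0.9, -0.9, -0.9, -0.9], dp=[[0, 3, 1.5], [0, 3.3, 1.6], [0, 3.3, 1.6], [0, 3.3, 1.6], [0, 3.3, 1.6], [0, 3.3, 1.6], [0, 3.3, 1.6], [0, 3.3, 1.7]], twist=[[0, 0, 0], [0, 0, 0], [0, 0, 0], [0, 0, 0], [0, 0, 0], [0, 0, 0], [0, 0, 0], [0, 0, 0]])

```text
t: 20.18
ee_pos: [0.5247, -0.1247, 0.1629]
tcp_rot: [0.708, 0.0, -0.706, 0.0]
wrist_force: [0.1, -1.4, -0.0]
finger_gap: 0.952
```

jog_arm(hand=[-0.9, -0.9, -0.9, -0.9, -0.9, -0.9, -0.9, -0.9], dp=[[0, 3.3, 1.6], [0, 3.3, 1.6], [0, 3.3, 1.6], [0, 3.3, 1.6], [0, 2.5, 1.3], [0, 1, 0.7], [0, 0, 0], [0, 0, 0]], twist=[[0, 0, 0], [0, 0, 0], [0, 0, 0], [0, 0, 0], [0, 0, 0], [0, 0, 0], [0, 0, 0], [0, 0, 0]])

```text
t: 20.85
ee_pos: [0.4416, -0.2899, 0.1621]
tcp_rot: [0.708, -0.0, -0.707, -0.0]
wrist_force: [0.6, 0.4, -0.5]
finger_gap: 0.949
```

```bash
python3 go.py .4419 -.2901 .048;python3 - <<'E'
from h import *
im=get_image('side'); cv2.imwrite('pics/a7.png',cv2.resize(im['frame'][60:340,220:420],None,fx=2.8,fy=2.1)) 
E
```

```text
t 20.85 pos [ 44.16 -28.99  16.21] gap 0.9486972199868983 F [ 0.64  0.39 -0.5 ] q [ 0.82  0.36 -0.4   1.95  0.18  0.86 -1.24]
twist [-0.01 -0.08  0.01] sign -1.0
dp after the turn [11.41  0.02 -0.03]  dp now [11.41  0.02 -0.02]
```

View pics/a7.png

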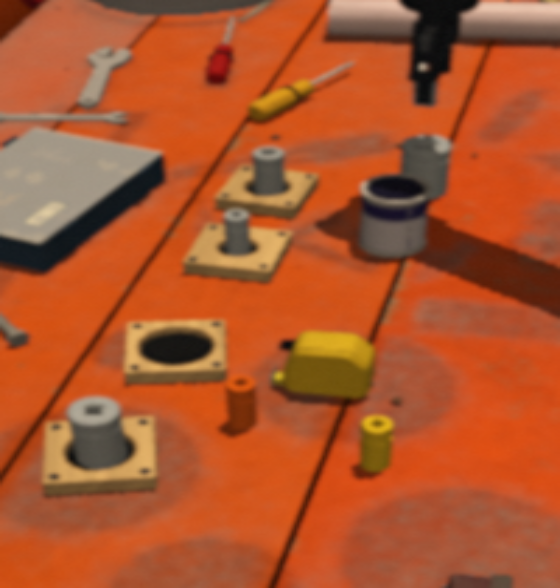

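Three sockets stand upright in their recesses: small (237,235), medium (268,172) and large (97,435). The huge one (425,165) is under the jaws.

jog_arm(hand=[-0.9, -0.9, -0.9, -0.9, -0.9, -0.9, -0.9, -0.9], dp=[[1.5, 0, 0], [2.3, 0, 0], [2.3, 0, 0], [2.3, 0, 0], [1.8, 0, 0], [1.2, 0, 0], [0, 0, 0], [0, 0, 0]], twist=[[0, 0, 0], [0, 0, 0], [0, 0, 0], [0, 0, 0], [0, 0, 0], [0, 0, 0], [0, 0, 0], [0, 0, 0]])

```text
t: 21.57
ee_pos: [0.4419, -0.2892, 0.0473]
tcp_rot: [-0.707, -0.001, 0.707, -0.001]
wrist_force: [0.1, -0.5, 0.7]
finger_gap: 0.947
```

jog_arm(hand=[1, 1, 1, 1, 1, 1], dp=[[0, 0, 0], [0, 0, 0], [0, 0, 0], [0, 0, 0], [0, 0, 0], [0, 0, 0]], twist=[[0, 0, 0], [0, 0, 0], [0, 0, 0], [0, 0, 0], [0, 0, 0], [0, 0, 0]], squeeze=70)

```text
t: 22.07
ee_pos: [0.442, -0.291, 0.0488]
tcp_rot: [0.708, -0.001, -0.706, 0.0]
wrist_force: [0.7, 1.1, 6.3]
finger_gap: 0.571
```

jog_arm(hand=[1, 1, 1, 1, 1, 1, 1, 1], dp=[[-1, 0, 0], [-2, 0, 0], [-3, 0, 0], [-3, 0, 0], [-3, 0, 0], [-2, 0, 0], [0, 0, 0], [0, 0, 0]], twist=[[0, 0, 0], [0, 0, 0], [0, 0, 0], [0, 0, 0], [0, 0, 0], [0, 0, 0], [0, 0, 0], [0, 0, 0]])

```text
t: 22.73
ee_pos: [0.4406, -0.2906, 0.1877]
tcp_rot: [0.707, -0.001, -0.707, 0.0]
wrist_force: [-0.5, 0.2, -5.1]
finger_gap: 0.571
```

```bash
python3 go.py .5893 .0880 .189
```

```text
t 22.7333 pos [ 44.06 -29.06  18.77] gap 0.5709882623866785 F [-0.48  0.21 -5.09] q [ 0.84  0.33 -0.41  1.93  0.16  0.92 -1.22]
twist [-0.03 -0.03 -0.06] sign -1.0
dp after the turn [ -0.13 -37.86 -14.87]  dp now [ -0.16 -37.87 -14.85]
```

jog_arm(hand=[1, 1, 1, 1, 1, 1, 1, 1], dp=[[0, -2, -0.8], [0, -3, -1.2], [0, -3.4, -1.3], [0, -3.4, -1.3], [0, -3.4, -1.3], [0, -3.4, -1.3], [0, -3.4, -1.3], [0, -3.4, -1.4]], twist=[[0, 0, 0], [0, 0, 0], [0, 0, 0], [0, 0, 0], [0, 0, 0], [0, 0, 0], [0, 0, 0], [0, 0, 0]])

```text
t: 23.4
ee_pos: [0.5382, -0.0351, 0.1845]
tcp_rot: [-0.705, 0.0, 0.709, 0.0]
wrist_force: [1.1, -0.7, -3.9]
finger_gap: 0.572
```

jog_arm(hand=[1, 1, 1, 1, 1, 1, 1, 1], dp=[[0, -3.4, -1.3], [0, -3.4, -1.3], [0, -3, -1.3], [0, -1.7, -0.7], [0, -1, -0.4], [2.5, 0, 0], [3, 0, 0], [2.5, 0, 0]], twist=[[0, 0, 0], [0, 0, 0], [0, 0, 0], [0, 0, 0], [0, 0, 0], [0, 0, 0], [0, 0, 0], [0, 0, 0]])

```text
t: 24.07
ee_pos: [0.5882, 0.0867, 0.1039]
tcp_rot: [-0.706, 0.001, 0.709, -0.0]
wrist_force: [-0.2, -1.5, -5.8]
finger_gap: 0.57
```

jog_arm(hand=[1, 1], dp=[[0, 0, 0], [0, 0, 0]], twist=[[0, 0, 0], [0, 0, 0]])

```text
t: 24.23
ee_pos: [0.5879, 0.0868, 0.1047]
tcp_rot: [-0.705, 0.001, 0.709, -0.0]
wrist_force: [0.8, -0.5, -4.9]
finger_gap: 0.57
```

```bash
python3 go.py .5893 .0880 .0565
```

```text
t 24.2333 pos [58.79  8.68 10.47] gap 0.5699057233981549 F [ 0.75 -0.48 -4.94] q [ 0.14  0.55 -0.48  1.84  0.33  0.84 -2.07]
twist [-0.07  0.37 -0.09] sign -1.0
dp after the turn [ 4.82 -0.12 -0.14]  dp now [ 4.82 -0.12 -0.17]
```

jog_arm(hand=[1, 1, 1, 1, 1, 1, 1], dp=[[1, 0, 0], [1.2, 0, 0], [1.2, 0, 0], [0.9, 0, 0], [0.3, 0, 0], [0, 0, 0], [0, 0, 0]], twist=[[0, 0, 0], [0, 0, 0], [0, 0, 0], [0, 0, 0], [0, 0, 0], [0, 0, 0], [0, 0, 0]])

```text
t: 24.82
ee_pos: [0.5901, 0.0886, 0.0612]
tcp_rot: [-0.707, -0.0, 0.707, 0.0]
wrist_force: [0.1, -0.2, -4.2]
finger_gap: 0.569
```

```bash
python3 go.py .5893 .0880 .0565;python3 - <<'E'
from h import *
im=get_image('side'); cv2.imwrite('pics/a8.png',cv2.resize(im['frame'][150:280,220:380],None,fx=4,fy=4)) 
E
```

```text
t 24.8167 pos [59.01  8.86  6.12] gap 0.5689639857963116 F [ 0.06 -0.22 -4.25] q [ 0.11  0.61 -0.45  1.86  0.37  0.76 -2.11]
twist [-0.  0.  0.] sign -1.0
dp after the turn [0.47 0.06 0.08]  dp now [0.47 0.06 0.08]
```

View pics/a8.png

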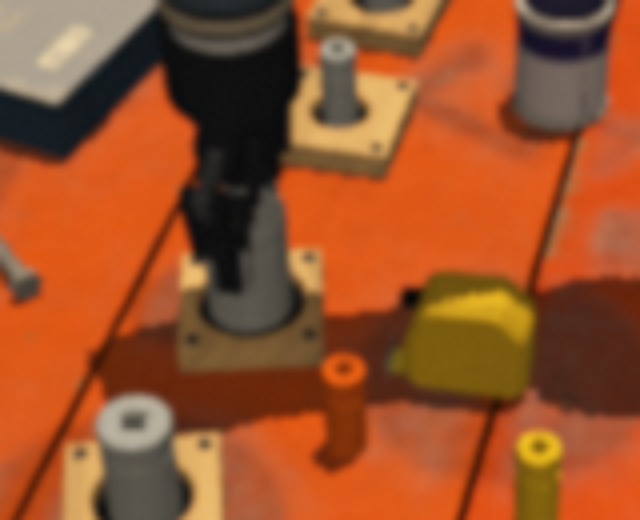

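It is over its recess (250,310). I'll lower the last 4 mm, release and rise clear.

jog_arm(hand=[1, 1, 1, -0.8, -0.8, -0.8, -0.8, -0.8], dp=[[0.3, 0, 0], [0.15, 0, 0], [0, 0, 0], [0, 0, 0], [0, 0, 0], [0, 0, 0], [0, 0, 0], [-1, 0, 0]], twist=[[0, 0, 0], [0, 0, 0], [0, 0, 0], [0, 0, 0], [0, 0, 0], [0, 0, 0], [0, 0, 0], [0, 0, 0]])

```text
t: 25.53
ee_pos: [0.589, 0.0881, 0.0658]
tcp_rot: [-0.706, 0.0, 0.708, -0.0]
wrist_force: [-0.3, -1.0, -0.3]
finger_gap: 0.902
```

jog_arm(hand=[-0.8, -0.8, -0.8, -0.8, -0.8, -0.8, -0.8, -0.8], dp=[[-2, 0, 0], [-3.5, 0, 0], [-3.5, 0, 0], [-3.5, 0, 0], [-3.5, 0, 0], [-3, 0, 0], [0, 0, 0], [0, 0, 0]], twist=[[0, 0, 0], [0, 0, 0], [0, 0, 0], [0, 0, 0], [0, 0, 0], [0, 0, 0], [0, 0, 0], [0, 0, 0]])

```text
t: 26.2
ee_pos: [0.5909, 0.0889, 0.2598]
tcp_rot: [0.709, 0.0, -0.705, -0.0]
wrist_force: [-0.0, 0.3, 0.2]
finger_gap: 0.9
```

```bash
python3 go.py .5893 .0880 .25;python3 - <<'E'
from h import *
im=get_image('side'); cv2.imwrite('pics/end.png',cv2.resize(im['frame'][120:330,220:420],None,fx=3,fy=2.8)[:600])
im=get_image('top'); P=cloud(im); np.set_printoptions(precision=3,suppress=True)
for n,(x,y),zt in (('small',(.5872,-.1016),.068),('medium',(.5938,-.2398),.072),('large',(.6007,.252),.076),('huge',(.5893,.088),.082),('tin',(.4503,-.1657),.085),('measure',(.4562,.1053),.068)):
    m=(np.hypot(P[:,0]-x,P[:,1]-y)<.06)&(abs(P[:,2]-zt)<.006); print(n,m.sum(),P[m].mean(0) if m.any() else '', np.ptp(P[m],0) if m.any() else '')
E
```

```text
t 26.2 pos [59.09  8.89 25.98] gap 0.8996682961303338 F [-0.01  0.28  0.23] q [ 0.19  0.38 -0.54  1.69  0.22  1.12 -1.98]
twist [-0.   -0.3   0.02] sign -1.0
dp after the turn [0.98 0.09 0.16]  dp now [0.98 0.09 0.17]
small 0  
medium 128 [ 0.591 -0.239  0.071] [0.029 0.031 0.008]
large 217 [0.598 0.252 0.074] [0.039 0.04  0.009]
huge 20 [0.58  0.108 0.08 ] [0.022 0.01  0.007]
tin 0  
measure 312 [0.453 0.105 0.065] [0.05  0.035 0.009]
```

View pics/end.png

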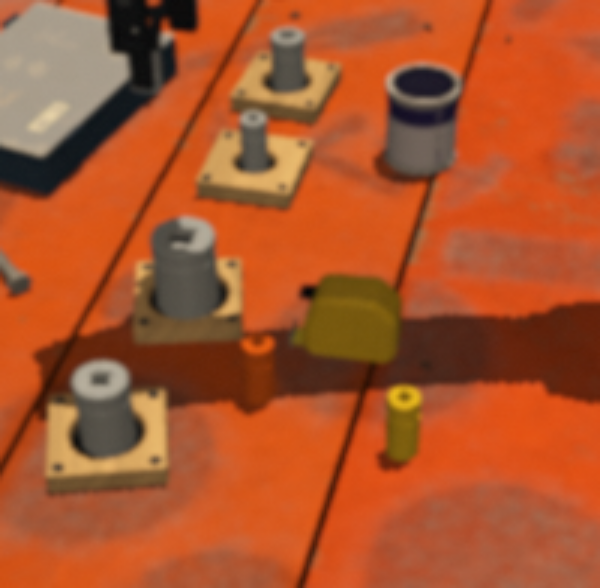

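The picture shows all four sockets upright in their recesses: huge (187,265), large (103,410), small (254,140) and medium (288,58). The tin and tape measure are in place, and the arm is clear. I'll hand in.

```bash
python3 -c "
from plant import robot
print(robot.job_done())"
```

```text
the job is handed in; nothing more can be done
None
```

I put each of the four steel sockets in its matching recess, working from smallest to largest, and handed the job in at about 26 s on the robot's clock.

- **Side view:** the last picture shows all four sockets standing upright in their recesses. The tin, the tape measure and the orange and yellow look-alikes have not visibly moved, and the gripper is clear.
- **Depth check:** the medium and large sockets are seated within about 3 mm of their recess centres, at the right top heights. The tape measure is where it started.
- **Not confirmed by depth:** the arm hid the small socket and the tin from the top camera, and most of the huge socket. For those three I relied on the side picture. For the huge socket I also had the gripper position at release, within 1 mm of the recess centre.

The highest wrist force in the readings I took was about 7 N.

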